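# Let the bottle cradle down on its ratchet

## Task

On the tilting stand, let the raised bottle down until its mouth points straight at the scraper spindle and leave it locked level there: press the round button on the pawl's tail to lift the pawl clear of the toothed wheel, keep it lifted while the bottle's own weight slowly turns the drum back, then let the pawl drop into the tooth that holds the bottle level (over several presses if you like). The button is not always screwed to the same height and the pawl has a stop, so feel for both and never press hard (never as much as 20 newtons). Do not push the drum, wheel, cradle or bottle by hand, and leave the loose things standing and lying around it where they are.

Things in the scene. Friction and masses are not known exactly. Their poses are not given: they have to be found in the camera images.
- stand: Tilting stand, fixed: steel base plate 170 x 440 x 12 mm (140 mm to -y to 300 mm to +y of the origin), two aluminium cheeks 56 mm wide and 158 mm high carrying a level axle along stand x, 140 mm above the table; grey scraper head at the +y end. Origin: on the table below the axle's middle. At yaw 0 stand x points away from the robot. z up.
- drum: One turning part: aluminium drum (60 mm across, 90 mm long), steel ratchet wheel at stand x = +63 mm (24 saw teeth, 116 mm over the tips, 8 mm deep), and a cradle with an amber bottle (70 mm across, 125 mm long, mouth outward) along the drum's own +y. Origin on the axle. Its weight turns it back. Not to be touched.
- drum_turn (a joint): Drum angle, rad. 0: bottle level; positive: mouth raised. Its weight turns it down slowly, damped: about 0.13 rad/s, 25 % either way, wherever it is. The pawl locks it at multiples of 0.262 (15 degrees), 0 included; dropped between 0.03 and 0.24 it runs on and locks at 0, later at -0.262. Starts 3 to 5 teeth up, locked or within a second of it.
- pawl: Steel hook pawl with its black button: a bar 12 mm wide, 10 mm thick, level along stand y, on a pin at stand x = +63, y = -80, z = 186 mm (its origin). Nose: a hook 82 mm to +y of the pin, on top of the wheel. Tail: to -y of the pin. A spring presses the nose into the teeth.
- pawl_lift (a joint): Pawl angle, rad: about 0.02 with the nose seated in a tooth gap; grows as the tail is pressed down and the nose rises. Clear of the tooth tips from about 0.10; a rubbery stop is met at 0.125 (several N per mm beyond it at the button, more if hit fast).
- pawl_tail (a point): Top face of the pawl's tail, straight under the button's middle (70 mm to -y of the pin, 12 mm below it). Button: black round head 22 mm across on a screw; its top is 10 to 35 mm above this point, unmeasured. Pressing takes 4 to 6 N (8 N and more: on the stop): it clears the nose after about 6 mm, meets the stop after 7 to 8 mm, springs back. Nothing within 40 mm at its height.
- pawl_nose (a point): Lower tip of the pawl's hook; rises about 8 mm between seated and clear.
- bottle_mouth (a point): Middle of the bottle's mouth, 177 mm from the axle.
- spindle_tip (a point): End of the fixed scraper spindle, 192 mm to +y of the axle, at axle height: a level bottle faces it with a 15 mm gap.
- bottle_a: Loose empty amber bottle, 70 mm diameter, 125 mm high, upright beside the stand's pawl end; origin under it.
- bottle_b: A second loose amber bottle like it, standing farther off; origin under it.
- cap: Loose white bottle cap, 52 mm diameter, 16 mm high, on the base plate; origin under it.
- wrench: Loose steel wrench, 150 mm, lying on the base plate; origin under its middle.
- jar: Loose jar with a red cap, 90 mm diameter, 110 mm high; origin under it.
- beaker: Loose clear beaker, 84 mm wide, 100 mm high.

How it is judged:
By the outcome, as a careful person would: the job done as asked, in the order asked, and still so for the second after the job is handed in, with the robot touching nothing.
It also fails if it takes over 54 s, if anything falls off the work surface, if the arm or the gripper's body presses on something with over 40 N, if the wrist force passes 120 N, or if a joint passes its speed limit or range.

## Robot

A 6-joint arm with a two-finger parallel gripper is mounted at the origin on the work surface. World frame = base frame: x ahead of the robot, y to its left, z up, the work surface at z = 0. Lengths are in m, angles in rad, forces in N, time in s.
With the tool pointing down it reaches from about 0.275 to 1 m from the base axis. Payload 8.4 kg.
Tool frame: the origin (TCP) lies on the centre line of the jaws, within the pads' length; the fingertips stand r.tip_extent ahead of it and the grasp point (between the pads) lies 6 mm ahead of it (r.tip_extent is the distance from the TCP to the fingertips, in m); z points along the fingers, y is the line along which they close (so a half turn about z gives the same grasp; the last joint's range is limited). The gripper opens to 85 mm and grips with 20 to 120 N. Pads are 22 mm wide; open, the fingers measure 114 mm over their backs; the gripper's body (76 mm by 85 mm) begins 54 mm behind the grasp point. The pads swing forward as they close: fully open they stand 13 mm farther back than shut.
Start: joints at [1.209, 0.353, 1.633, -0, 1.155, -0.002], TCP at [0.22, 0.585, 0.256] pointing down, gripper open.
Joint ranges: [-2.63, 2.63], [-0.92, 2.1], [0.06, 2.66], [-1.3, 4.44], [0, 2.69], [-3.02, 3.02]. Speed limits (rad/s): [2.22, 2.22, 2.79, 3.14, 3.14, 3.14].

## Interface

Orientations are given as [roll, pitch, yaw] about the fixed x, y, z axes, in that order (R = Rz(yaw) Ry(pitch) Rx(roll)).
In Python, from cell import r gives the robot as it stands. The module is installed in compiled form; this text tells all that it offers.
- The arm moves only by the tool jog_arm, never from a script. Its argument "rows" is a list of rows, each a list of 5 numbers: the finger opening in mm, from 0 to 85.4, then the shift along the tool's x, y, z in units of 25 mm (1.0 is 25 mm), then the turn about the tool's z in units of 6 degrees (1.0 is 6 degrees). A call has 1 to 20 rows; each row shifts and turns the commanded pose from where the row before left it, along the tool's axes as they then stand; what a row does not reach is not made up. A row lasts 1/12 s, in which the tool goes at most 41.7 mm and 7.16 degrees, less where a joint would pass 70% of its speed; a pose out of reach is approached as far as the arm can. A call is refused whole if a number of a shift passes 1 or a number of a turn 1, either way. A call with a gripper value outside its range is refused whole. The fingers move at their own pace and stop on an object; "squeeze" is the grip in N (left out, the last holds). Time passes only in rows, so rows that do not move let the fingers close. It gives the time, the measured TCP pose, the force, the opening and the grip force at its end, in the units of the state.
- r.read_state(): the state, without advancing time (a new reading comes with each control period).
- r.read_camera(name): name is "side" or "top" or "wrist"; returns a dict with "frame" (480x640x3 uint8, red, green, blue), "camera_matrix" (3x3 intrinsics, pixels), "R" (3x3) and "t" (3): a world point X has camera coordinates R X + t. Camera axes: x right, y down, z forward; pixel columns grow to the right and rows downward; lengths in m; the calibration is good to about 2 mm. A picture is of the moment at which its call begins. There is no depth.
- r.job_done(): hands the job in; it is judged then, once.
The state is a dict: "clock": time; "joint_pos": joint angles; "joint_velocities": joint speeds; "effort": joint torques, N m; "eef_pos": TCP position; "eef_rot": TCP orientation; "force": force on the tool from outside, world axes, zero at the start; "torque": the same for the moment, N m; "gripper_width": finger opening in m; "grasp_force": force on a finger pad.
Only numpy, scipy, OpenCV 4.12 (cv2) and the standard library are available. Lean on these libraries where they do the work, as an engineer would, in place of code of your own. Each camera call takes 0.05 s, during which the arm holds its last target. There are 200 camera calls.

## Working session

There is one attempt and no reset: what is moved stays moved. The work goes in short steps, Python scripts to look and compute and a tool call to move; the robot and the scene stay as the last step left them, time stands still between calls to the robot, and variables do not carry over. Pictures are saved under pics/ and viewed, at most 10 in all, crops included, and the job is handed in when it is done.

Besides the shell and the picture viewer there is one more tool, called as name(argument=value, ...) on one line, values as JSON. jog_arm: Moves the arm, as the interface text tells. Its arguments: {"type":"object","properties":{"rows":{"type":"array"},"squeeze":{"type":"number"}},"required":["rows"]}

```bash
mkdir -p pics
python3 - <<'E'
from cell import r
import cv2,numpy as np
s=r.read_state();print(s,r.tip_extent)
for n in("side","top"):
    c=r.read_camera(n);cv2.imwrite(f"pics/{n}0.png",c["frame"][:,:,::-1]);np.savez(f"{n}0.npz",**c)
    print(n,c["camera_matrix"].round(1).tolist(),(-c["R"].T@c["t"]).round(3),c["R"].round(3).tolist())
E
```

```text
{'clock': 0.0, 'joint_pos': array([ 1.20860082e+00,  3.53613151e-01,  1.63412896e+00, -1.50445889e-05,
        1.15517864e+00, -2.41403994e-03]), 'joint_velocities': array([-9.35045711e-05, -5.01488444e-04, -2.14674034e-03, -9.92976821e-04,
        7.78354487e-05,  6.35044828e-04]), 'effort': array([ 3.14255667e-03, -6.05261207e+01, -3.42078602e+01,  9.15475857e-05,
        9.22510866e-03, -5.87787167e-05]), 'eef_pos': array([0.21990338, 0.58457654, 0.25558572]), 'eef_rot': array([-3.14026453e+00,  1.05496017e-05,  2.78181727e+00]), 'force': array([-0.66354995,  0.11896365,  0.73243851]), 'torque': array([-0.00175307,  0.01421246,  0.03238613]), 'grasp_force': 0.0, 'gripper_width': 0.08546780755671705} 0.025
side [[482.8, 0.0, 321.6], [0.0, 482.8, 238.5], [0.0, 0.0, 1.0]] [ 0.384 -0.948  0.748] [[0.991, -0.129, -0.02], [-0.089, -0.561, -0.823], [0.095, 0.818, -0.568]]
top [[462.0, 0.0, 323.7], [0.0, 462.0, 236.5], [0.0, 0.0, 1.0]] [ 0.36  -0.045  1.144] [[-0.011, -1.0, 0.025], [-0.993, 0.008, -0.12], [0.12, -0.026, -0.992]]
```

View pics/side0.png

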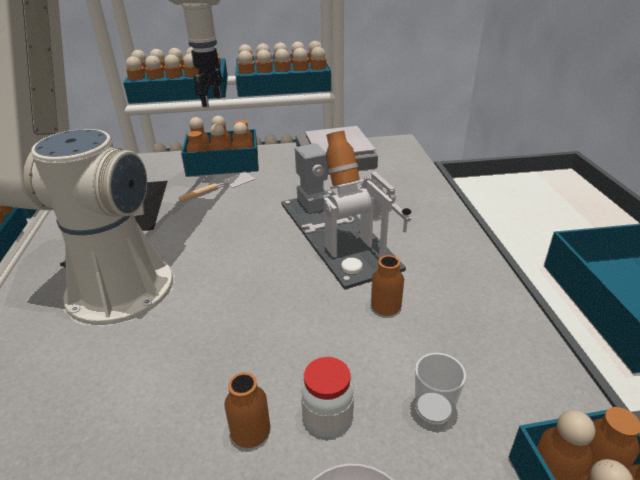

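View pics/top0.png

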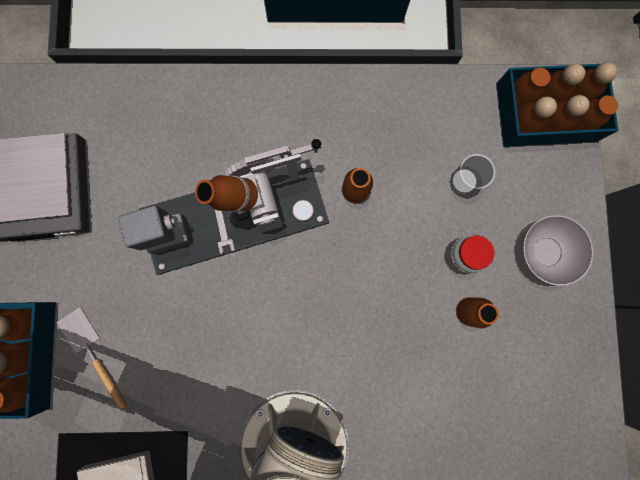

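The top view shows the button at about (316,144), with plate corners near (305,160), (328,222) and (158,273). In the side view the button is at about (407,212). The bottle is raised and bottle_a stands near the tail.

```bash
cat > h.py <<'E'
import numpy as np,cv2
def ray(c,p):
    d=c["R"].T@np.linalg.inv(c["camera_matrix"])@np.array([p[0],p[1],1.]);return -c["R"].T@c["t"],d/np.linalg.norm(d)
def plane(c,p,z):
    o,d=ray(c,p);return o+d*(z-o[2])/d[2]
def tri(c1,p1,c2,p2):
    o1,d1=ray(c1,p1);o2,d2=ray(c2,p2)
    s=np.linalg.lstsq(np.c_[d1,-d2],o2-o1,rcond=None)[0]
    a,b=o1+s[0]*d1,o2+s[1]*d2;return (a+b)/2,np.linalg.norm(a-b)
def proj(c,X):
    v=c["camera_matrix"]@(c["R"]@np.array(X)+c["t"]);return v[:2]/v[2]
E
python3 - <<'E'
from h import *
S=dict(np.load("side0.npz"));T=dict(np.load("top0.npz"))
def blob(c,p,w,th):
    f=c["frame"][p[1]-w:p[1]+w,p[0]-w:p[0]+w].max(2)
    n,l,st,ce=cv2.connectedComponentsWithStats((f<th).astype(np.uint8))
    for i in range(1,n): print(" ",st[i],ce[i]+[p[0]-w,p[1]-w])
for th in(45,60):
    print(th);blob(S,(407,212),12,th);print();blob(T,(316,144),12,th)
print(tri(T,(316,144),S,(407,212)))
# plate corners
f=T["frame"];m=((f.max(2)<75)).astype(np.uint8);m[:120]=0;m[300:]=0;m[:,:100]=0;m[:,340:]=0
m=cv2.morphologyEx(m,cv2.MORPH_OPEN,np.ones((3,3)))
n,l,st,ce=cv2.connectedComponentsWithStats(m);i=1+st[1:,4].argmax();print(st[i])
print(cv2.minAreaRect(np.argwhere(l==i)[:,::-1].astype(np.float32)))
for p in((305,160),(328,222),(158,273)):print(p,plane(T,p,.012).round(4))
a=cv2.resize(S["frame"][130:290,270:430],None,fx=3.75,fy=3.75,interpolation=cv2.INTER_CUBIC)[:,:400*2]
b=cv2.resize(T["frame"][125:285,110:340],None,fx=3.4,fy=3.4,interpolation=cv2.INTER_CUBIC)
cv2.imwrite("pics/s1.png",a[:,:,::-1]);cv2.imwrite("pics/t1.png",b[:,:,::-1])
E
```

```text
45
  [ 8  9  7  6 30] [406.16666667 211.36666667]

  [ 8  7  9 10 71] [315.87323944 143.64788732]
60
  [ 8  9  8  6 37] [406.2972973  211.32432432]

  [ 8  7  9 13 85] [315.88235294 144.21176471]
(array([ 0.67944484, -0.05644675,  0.17953884]), np.float64(0.0027111439813476234))
[ 131  158  198  117 8409]
((224.74179077148438, 217.04794311523438), (72.15383911132812, 196.79901123046875), 73.1416015625)
(305, 160) [ 0.6917 -0.0302  0.012 ]
(328, 222) [ 0.5335 -0.0862  0.012 ]
(158, 273) [0.4115 0.3275 0.012 ]
```

View pics/s1.png

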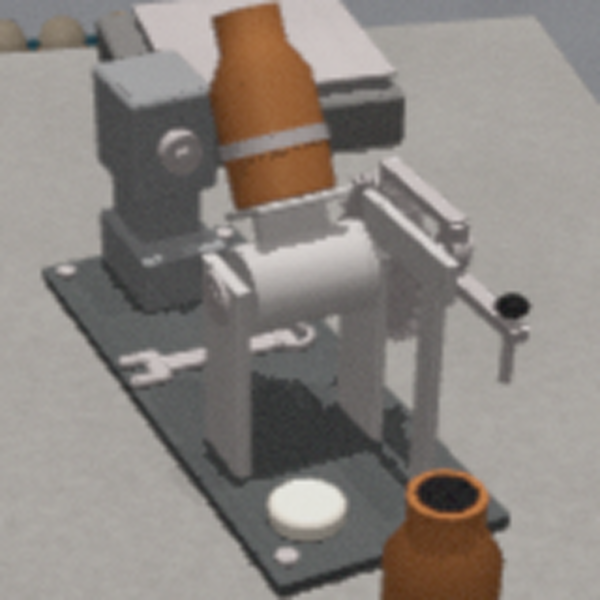

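View pics/t1.png

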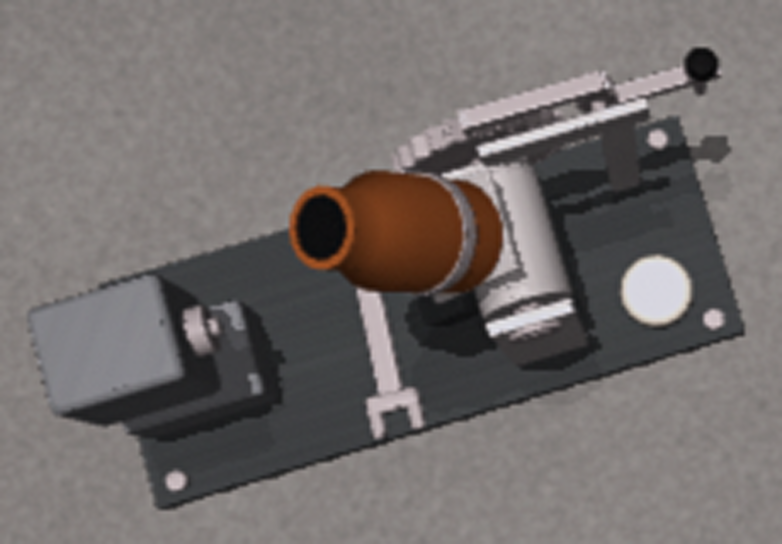

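The crops show the pawl tail and black button at the stand's -y, far-x corner. The button sits low on the tail at about (0.679, -0.056, 0.18), which agrees with the button position worked out from the plate corners (yaw ≈ 0.287, origin ≈ (0.575, 0.072)). A straight path would cross the raised bottle, so I'm going round on the near side with the fingers shut.

jog_arm(rows=[[0,-0.3,-0.5,0,0],[0,-0.66,-1,0,0],[0,-0.66,-1,0,0],[0,-0.66,-1,0,0],[0,-0.66,-1,0,0],[0,-0.66,-1,0,0],[0,-0.66,-1,0,0],[0,-0.66,-1,0,0],[0,-0.66,-1,0,0],[0,-0.66,-1,0,0],[0,-0.66,-1,0,0],[0,-0.66,-1,0,0],[0,-0.66,-1,0,0],[0,-0.66,-1,0,0],[0,-0.66,-1,0,0],[0,-0.66,-1,0,0],[0,-0.66,-1,0,0],[0,-0.66,-1,0,0],[0,-0.66,-1,0,0],[0,-0.3,-0.5,0,0]])

```text
clock: 1.77
eef_pos: [0.345, 0.0281, 0.2563]
eef_rot: [-3.141, 0.001, 2.781]
force: [-0.2, 0.3, -0.7]
gripper_width: -0.0002
grasp_force: 0.0
```

Run:
```python
from h import *
S=dict(np.load("side0.npz"));T=dict(np.load("top0.npz"))
print("button",tri(T,(315.9,143.9),S,(406.2,211.3)))
a=plane(T,(328.5,222.6),.012);b=plane(T,(157,274.4),.012);c=plane(T,(310,159.7),.012)
y=(b-a)/np.linalg.norm(b-a);x=np.array([y[1],-y[0],0]);O=a+.085*x+.14*y;O[2]=0
print("len",np.linalg.norm(b-a),np.linalg.norm(c-a),"yaw",np.arctan2(x[1],x[0]),O)
print("button by plate",O+.063*x-.15*y)
m,e=tri(T,(204.7,191.2),S,(335.3,134));v=m-O-[0,0,.14];print("mouth",m,e,v@x,v@y,v[2],np.linalg.norm(v),"ang",np.arctan2(v[2],v@y)/.2618)
for z in(.184,.196,.209):
    X=O+.063*x-.15*y+[0,0,z];print(z,proj(T,X),proj(S,X))
m,e=tri(T,(359.5,177),S,(389,262));print("bottle_a mouth",m,e)
```

```text
button (array([ 0.67825757, -0.05612362,  0.18153223]), np.float64(0.0012698742746618218))
len 0.43523552681715416 0.16651291088884884 yaw 0.28870894650133216 [0.57363797 0.07098352 0.        ]
button by plate [ 0.67673777 -0.05487128  0.        ]
mouth [0.55138121 0.15465098 0.28802892] 4.30714963205482e-05 0.002485762316847138 0.0865414795196879 0.1480289210707194 0.17148809919383237 ang 3.979214398034511
0.184 [315.36416879 143.92055213] [405.19540123 210.20552331]
0.196 [315.4057185  142.11309029] [405.62066384 205.57715764]
0.209 [315.45188671 140.10471861] [406.08750741 200.4962436 ]
bottle_a mouth [ 0.6191945  -0.15499385  0.12106084] 0.0009240644965821722
```

jog_arm(rows=[[0,-0.5,-0.1,0,0],[0,-1,-0.2,0,0],[0,-1,-0.2,0,0],[0,-1,-0.2,0,0],[0,-1,-0.2,0,0],[0,-1,-0.2,0,0],[0,-1,-0.2,0,0],[0,-1,-0.2,0,0],[0,-1,-0.2,0,0],[0,-1,-0.2,0,0],[0,-0.83,0.5,0,0],[0,-0.83,0.7,0,0],[0,-0.83,0.7,0,0],[0,-0.83,0.8,0,0],[0,-0.5,0.5,0,0],[0,-0.34,0.3,0,0],[0,0,0,0,0]])

```text
clock: 3.18
eef_pos: [0.6804, -0.0507, 0.2553]
eef_rot: [3.141, -0.0, 2.783]
force: [-0.4, -0.1, 0.5]
gripper_width: 0.0001
grasp_force: 0.0
```

Run:
```python
from cell import r
import cv2,numpy as np
s=r.read_state();print(s["eef_pos"],s["eef_rot"],s["force"],s["joint_pos"])
p=s["eef_pos"];d=np.array([.678,-.0555])-p[:2];a=s["eef_rot"][2]
print("tool units",d@[np.cos(a),np.sin(a)]/.025,d@[np.sin(a),-np.cos(a)]/.025)
from h import *
ims=[]
for n in("side","wrist"):
    c=r.read_camera(n);np.savez(f"{n}1.npz",**c);f=c["frame"]
    ims.append(cv2.resize(f[130:290,310:430] if n=="side" else f,(300,400) if n=="side" else (500,400),interpolation=cv2.INTER_CUBIC))
cv2.imwrite("pics/a2.png",np.hstack(ims)[:,:,::-1])
```

```text
[ 0.68035584 -0.05073363  0.25527552] [ 3.14126099e+00 -1.84338963e-04  2.78327512e+00] [-0.3853908  -0.07385544  0.53250756] [-7.68023389e-02  4.42360793e-01  1.50106096e+00  3.97055315e-04
  1.19825587e+00 -1.28942564e+00]
tool units 0.02138606087180815 -0.2115936320694739
```

View pics/a2.png

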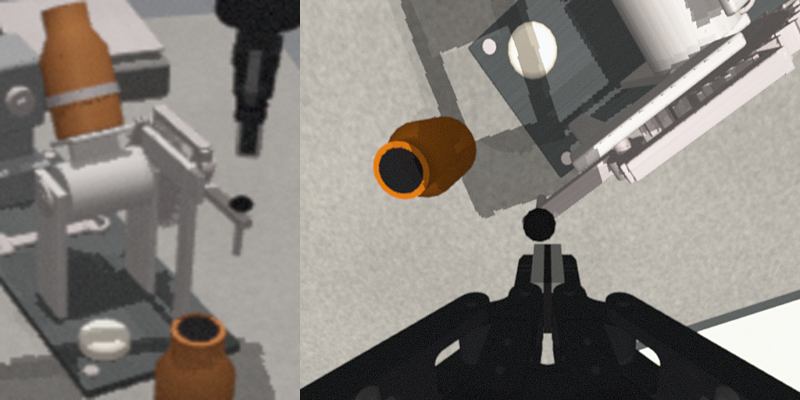

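The fingers hang about 5 mm off the button's middle, and the bottle is clear. I'll shift over and descend until just above the button, then write the angle helper.

jog_arm(rows=[[0,0.02,-0.21,0.3,0],[0,0,0,0.5,0],[0,0,0,0.3,0],[0,0,0,0.2,0],[0,0,0,0,0],[0,0,0,0,0]])

```text
clock: 3.78
eef_pos: [0.6759, -0.0571, 0.2233]
eef_rot: [-3.141, -0.001, 2.781]
force: [0.4, -0.3, -1.0]
gripper_width: -0.0002
grasp_force: 0.0
```

```bash
cat > ang.py <<'E'
from h import *
from cell import r
O=np.array([.5736,.0710,.140]);yw=.2887
x=np.array([np.cos(yw),np.sin(yw),0]);y=np.array([-x[1],x[0],0])
def amber(c):
    h=cv2.cvtColor(c["frame"],cv2.COLOR_RGB2HSV)
    m=cv2.inRange(h,(4,130,50),(18,255,255));return m
def pick(c):
    m=amber(c);n,l,st,ce=cv2.connectedComponentsWithStats(m)
    best=None
    P=np.array([proj(c,O+.13*(np.cos(a)*y+np.sin(a)*np.array([0,0,1]))) for a in np.arange(-.3,1.4,.1)])
    for i in range(1,n):
        if st[i,4]<80: continue
        d=np.hypot(*(P-ce[i]).T).min()
        if d<20 and (best is None or st[i,4]>st[best,4]): best=i
    return (None,None) if best is None else (ce[best],st[best])
def angle():
    t=r.read_state()["clock"];S=r.read_camera("side");T=r.read_camera("top")
    (p,ps),(q,qs)=pick(S),pick(T)
    m,e=tri(T,q,S,p);v=m-O
    a=np.arctan2(v[2],v@y)
    print("t %.2f angle %.3f teeth %.2f r %.3f x %.3f e %.4f"%(t,a,a/.2618,np.hypot(v@y,v[2]),v@x,e),"side",p.round(1),ps.tolist(),"top",q.round(1),qs.tolist())
    return S,T
E
python3 - <<'E'
from ang import *
angle();s=r.read_state();print(s["eef_pos"],s["force"])
E
```

```text
t 3.78 angle 1.137 teeth 4.34 r 0.131 x -0.002 e 0.0010 side [338.9 150.4] [326, 131, 30, 37, 745] top [224.6 192. ] [195, 176, 51, 34, 1138]
[ 0.67646053 -0.05707188  0.224131  ] [0.25673469 1.20520061 0.50188786]
```

jog_arm(rows=[[0,0,0,0.08,0],[0,0,0,0.08,0],[0,0,0,0.08,0],[0,0,0,0.06,0],[0,0,0,0,0]])

```text
clock: 4.3
eef_pos: [0.676, -0.0569, 0.2158]
eef_rot: [-3.141, -0.001, 2.782]
force: [0.1, 0.7, -0.3]
gripper_width: 0.0001
grasp_force: 0.0
```

jog_arm(rows=[[0,0,0,0.06,0],[0,0,0,0.06,0],[0,0,0,0,0]])

```text
clock: 4.55
eef_pos: [0.6764, -0.057, 0.2132]
eef_rot: [3.142, 0.0, 2.782]
force: [0.5, 0.5, 0.9]
gripper_width: -0.0002
grasp_force: 0.2
```

jog_arm(rows=[[0,0,0,0.06,0],[0,0,0,0.06,0],[0,0,0,0,0]])

```text
clock: 4.8
eef_pos: [0.6764, -0.057, 0.2107]
eef_rot: [3.141, 0.001, 2.782]
force: [-0.7, -0.1, 4.5]
gripper_width: 0.0001
grasp_force: 2.0
```

jog_arm(rows=[[0,0,0,0.06,0],[0,0,0,0,0]])

```text
clock: 4.97
eef_pos: [0.6764, -0.057, 0.2093]
eef_rot: [3.141, 0.001, 2.782]
force: [-1.5, 0.1, 4.7]
gripper_width: 0.0
grasp_force: 2.4
```

jog_arm(rows=[[0,0,0,0.06,0],[0,0,0,0,0]])

```text
clock: 5.13
eef_pos: [0.6764, -0.0569, 0.2078]
eef_rot: [3.141, 0.001, 2.782]
force: [-0.3, 0.8, 4.2]
gripper_width: -0.0002
grasp_force: 2.3
```

Contact came at TCP z of about 0.212. I'm continuing gently.

jog_arm(rows=[[0,0,0,0.05,0],[0,0,0,0.04,0],[0,0,0,0,0]])

```text
clock: 5.38
eef_pos: [0.6764, -0.0568, 0.2055]
eef_rot: [3.141, 0.0, 2.782]
force: [-2.2, 0.6, 6.0]
gripper_width: -0.0003
grasp_force: 2.7
```

jog_arm(rows=[[0,0,0,0.03,0],[0,0,0,0,0]])

```text
clock: 5.55
eef_pos: [0.6765, -0.0568, 0.2053]
eef_rot: [3.141, 0.001, 2.782]
force: [-2.5, 1.5, 9.3]
gripper_width: 0.0002
grasp_force: 4.4
```

Run:
```python
from ang import *
angle();s=r.read_state();print(s["eef_pos"],s["force"])
```

```text
t 5.55 angle 1.098 teeth 4.19 r 0.131 x -0.002 e 0.0007 side [338.1 150.3] [326, 132, 29, 36, 729] top [222.4 193. ] [193, 177, 51, 33, 1153]
[ 0.67647117 -0.05679758  0.20532505] [-2.86535831  0.50594146  8.80855324]
```

The nose is clear: the pawl is on the stop at 9 N and the drum is turning. I'll hold it there and track the angle.

jog_arm(rows=[[0,0,0,0,0],[0,0,0,0,0],[0,0,0,0,0],[0,0,0,0,0],[0,0,0,0,0],[0,0,0,0,0],[0,0,0,0,0],[0,0,0,0,0],[0,0,0,0,0],[0,0,0,0,0],[0,0,0,0,0],[0,0,0,0,0],[0,0,0,0,0],[0,0,0,0,0],[0,0,0,0,0],[0,0,0,0,0],[0,0,0,0,0],[0,0,0,0,0],[0,0,0,0,0],[0,0,0,0,0]])

```text
clock: 7.32
eef_pos: [0.6765, -0.0568, 0.2053]
eef_rot: [3.141, 0.001, 2.782]
force: [-2.7, 1.4, 8.4]
gripper_width: 0.0001
grasp_force: 4.3
```

Run:
```python
from ang import *
S,T=angle();s=r.read_state();print(s["eef_pos"],s["force"])
cv2.imwrite("pics/t3.png",np.hstack([cv2.resize(S["frame"][110:270,270:430],None,fx=2.5,fy=2.5),cv2.resize(T["frame"][110:270,160:320],None,fx=2.5,fy=2.5)])[:,:,::-1])
```

```text
t 7.32 angle 0.882 teeth 3.37 r 0.133 x -0.003 e 0.0014 side [333.4 151.9] [322, 135, 29, 35, 630] top [211.7 198.2] [182, 182, 52, 34, 1252]
[ 0.67646122 -0.05681024  0.20527057] [-2.56146473  1.68657567  7.48314615]
```

View pics/t3.png

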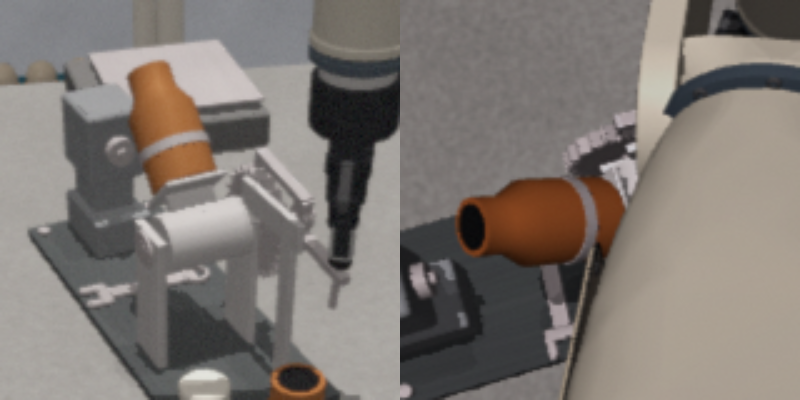

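jog_arm(rows=[[0,0,0,0,0],[0,0,0,0,0],[0,0,0,0,0],[0,0,0,0,0],[0,0,0,0,0],[0,0,0,0,0],[0,0,0,0,0],[0,0,0,0,0],[0,0,0,0,0],[0,0,0,0,0],[0,0,0,0,0],[0,0,0,0,0],[0,0,0,0,0],[0,0,0,0,0],[0,0,0,0,0],[0,0,0,0,0],[0,0,0,0,0],[0,0,0,0,0],[0,0,0,0,0],[0,0,0,0,0]])

```text
clock: 9.08
eef_pos: [0.6764, -0.0568, 0.2052]
eef_rot: [3.141, 0.001, 2.782]
force: [-2.6, 1.7, 8.6]
gripper_width: -0.0003
grasp_force: 4.1
```

Run:
```python
from ang import *
p=proj(dict(np.load("side0.npz")),O);S=dict(np.load("side0.npz"));T=dict(np.load("top0.npz"))
m,e=tri(T,(189.2,200.4),S,(330,137.2));v=m-O;print("mouth at 7.35",e,np.arctan2(v[2],v@y),np.hypot(v[2],v@y))
S,T=angle();s=r.read_state();print(s["eef_pos"],s["force"])
```

```text
mouth at 7.35 0.004491165765536243 0.7987310959048819 0.17555776250746907
t 9.08 angle 0.662 teeth 2.53 r 0.134 x -0.004 e 0.0031 side [329.2 156.5] [318, 142, 29, 32, 502] top [204.1 203.5] [177, 186, 49, 34, 1234]
[ 0.67646195 -0.05684722  0.20521623] [-3.25973304  0.8309452   7.7105846 ]
```

The true angle is about 0.56 by both the mouth and the rate (0.124 rad/s). I'll hold about 1.25 s more to reach roughly 0.40, then release so it locks one tooth above level.

jog_arm(rows=[[0,0,0,0,0],[0,0,0,0,0],[0,0,0,0,0],[0,0,0,0,0],[0,0,0,0,0],[0,0,0,0,0],[0,0,0,0,0],[0,0,0,0,0],[0,0,0,0,0],[0,0,0,0,0],[0,0,0,0,0],[0,0,0,0,0],[0,0,0,0,0],[0,0,0,0,0],[0,0,0,0,0],[0,0,0,-0.4,0],[0,0,0,0,0],[0,0,0,0,0]])

```text
clock: 10.68
eef_pos: [0.6765, -0.0571, 0.2148]
eef_rot: [3.141, 0.001, 2.782]
force: [0.1, -0.1, -0.3]
gripper_width: -0.0004
grasp_force: 0.0
```

Run:
```python
from ang import *
angle();s=r.read_state();print(s["eef_pos"],s["force"])
```

```text
t 10.68 angle 0.435 teeth 1.66 r 0.134 x -0.005 e 0.0048 side [326.1 163.4] [315, 152, 29, 28, 390] top [199.6 208.1] [175, 189, 46, 35, 1153]
[ 0.67599922 -0.05702593  0.21395913] [-0.83564668 -0.72460878 -0.40959312]
```

jog_arm(rows=[[0,0,0,0,0],[0,0,0,0,0],[0,0,0,0,0],[0,0,0,0,0],[0,0,0,0,0],[0,0,0,0,0],[0,0,0,0,0],[0,0,0,0,0],[0,0,0,0,0],[0,0,0,0,0],[0,0,0,0,0],[0,0,0,0,0],[0,0,0,0,0],[0,0,0,0,0],[0,0,0,0,0],[0,0,0,0,0]])

```text
clock: 12.12
eef_pos: [0.6762, -0.057, 0.2143]
eef_rot: [-3.142, -0.0, 2.782]
force: [-0.0, 0.1, 0.3]
gripper_width: -0.0001
grasp_force: 0.0
```

Run:
```python
from ang import *
angle();S,T=angle();s=r.read_state();print(s["eef_pos"],s["force"])
cv2.imwrite("pics/t4.png",np.hstack([cv2.resize(S["frame"][110:270,270:430],None,fx=2.5,fy=2.5),cv2.resize(T["frame"][110:270,160:320],None,fx=2.5,fy=2.5)])[:,:,::-1])
```

```text
t 12.12 angle 0.401 teeth 1.53 r 0.134 x -0.006 e 0.0058 side [325.6 164.7] [315, 154, 29, 27, 369] top [199.3 208.5] [175, 190, 46, 34, 1142]
t 12.22 angle 0.400 teeth 1.53 r 0.134 x -0.006 e 0.0060 side [325.5 164.7] [315, 154, 29, 28, 369] top [199.3 208.5] [175, 190, 46, 34, 1141]
[ 0.67624809 -0.05699905  0.21429688] [-1.07703529 -0.77157639  0.07416673]
```

View pics/t4.png

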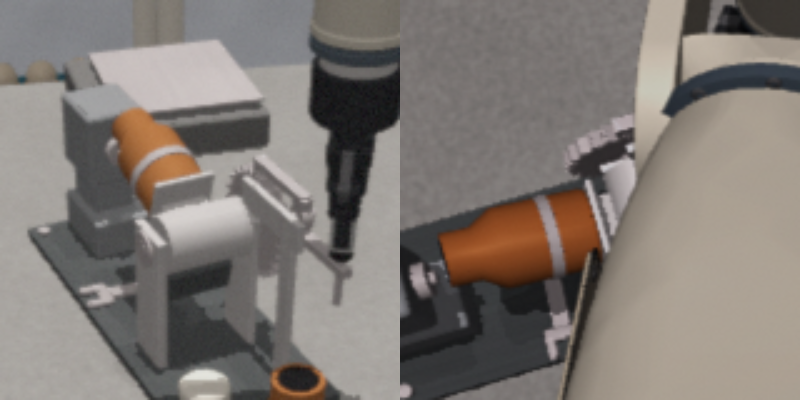

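The pawl has dropped and the bottle stands still, with its mouth end near side (321,158) and top (177,213). I'll check which tooth that is against projected mouth positions.

Run:
```python
from ang import *
S=dict(np.load("side0.npz"));T=dict(np.load("top0.npz"))
for k in(4,3,2,1,0):
    a=k*.2618;u=np.cos(a)*y+np.sin(a)*np.array([0,0,1]);w=np.cos(a)*np.array([0,0,1])-np.sin(a)*y
    for nm,rad in(("mouth",.177),("base",.052)):
        print(k,nm,proj(S,O+rad*u).round(1),"upper rim",proj(S,O+rad*u+.02*w).round(1),"top",proj(T,O+rad*u).round(1),proj(T,O+rad*u+.02*w).round(1))
```

```text
4 mouth [334.  131.9] upper rim [337.1 130.4] top [203.4 192.2] [211.2 188.3]
4 base [345.  182.2] upper rim [348.2 181.6] top [244.2 194.8] [251.5 191.4]
3 mouth [327.9 137.4] upper rim [330.2 134.1] top [188.3 200.8] [193.5 197.1]
3 base [343.1 183.3] upper rim [345.6 180.7] top [239.9 197.1] [245.3 193.8]
2 mouth [323.6 146.8] upper rim [325.1 142. ] top [179.4 208.4] [181.9 205.3]
2 base [341.6 185.7] upper rim [343.4 181.3] top [236.9 199.2] [240.2 196.2]
1 mouth [321.2 159.1] upper rim [321.8 153.2] top [177.  214.5] [176.7 212.2]
1 base [340.7 189.2] upper rim [341.6 183.3] top [235.5 201. ] [236.4 198.6]
0 mouth [320.6 173.5] upper rim [320.5 166.9] top [180.4 218.8] [177.8 217.4]
0 base [340.4 193.6] upper rim [340.4 186.7] top [235.8 202.5] [234.2 200.7]
```

The upper rim at side row 154 matches one tooth up (0.262). For the final press I'll press gently, hold 0.5 s, check, then release about midway.

jog_arm(rows=[[0,0,0,0.12,0],[0,0,0,0.1,0],[0,0,0,0.08,0],[0,0,0,0.06,0],[0,0,0,0.04,0],[0,0,0,0,0],[0,0,0,0,0],[0,0,0,0,0],[0,0,0,0,0],[0,0,0,0,0],[0,0,0,0,0]])

```text
clock: 13.23
eef_pos: [0.6766, -0.0568, 0.2052]
eef_rot: [3.141, 0.001, 2.782]
force: [-0.8, 0.5, 7.4]
gripper_width: 0.0
grasp_force: 3.6
```

Run:
```python
from ang import *
angle();s=r.read_state();print(s["eef_pos"],s["force"])
```

```text
t 13.23 angle 0.321 teeth 1.23 r 0.134 x -0.006 e 0.0060 side [324.8 167.6] [315, 158, 27, 26, 331] top [198.8 210.1] [176, 191, 45, 35, 1081]
[ 0.67661449 -0.05684224  0.20516656] [-1.66384277  2.16401018  7.57061162]
```

The angle is now about 0.17. I'll hold briefly and release.

jog_arm(rows=[[0,0,0,0,0],[0,0,0,0,0],[0,0,0,-0.4,0],[0,0,0,-0.4,0],[0,0,0,-0.5,0],[0,0,0,-0.5,0],[0,0,0,0,0],[0,0,0,0,0],[0,0,0,0,0],[0,0,0,0,0],[0,0,0,0,0],[0,0,0,0,0],[0,0,0,0,0],[0,0,0,0,0],[0,0,0,0,0],[0,0,0,0,0],[0,0,0,0,0],[0,0,0,0,0],[0,0,0,0,0],[0,0,0,0,0]])

```text
clock: 15.0
eef_pos: [0.6762, -0.057, 0.2493]
eef_rot: [-3.142, 0.0, 2.782]
force: [-0.2, 0.1, -0.9]
gripper_width: -0.0002
grasp_force: 0.0
```

Run:
```python
from ang import *
angle();S,T=angle();s=r.read_state();print(s["eef_pos"],s["force"])
cv2.imwrite("pics/t5.png",np.hstack([cv2.resize(S["frame"][110:270,270:430],None,fx=2.5,fy=2.5),cv2.resize(T["frame"][110:270,160:320],None,fx=2.5,fy=2.5)])[:,:,::-1])
```

```text
t 15.00 angle 0.133 teeth 0.51 r 0.134 x -0.007 e 0.0086 side [323.3 175.1] [315, 167, 24, 23, 250] top [198.8 212.6] [177, 193, 44, 35, 982]
t 15.10 angle 0.134 teeth 0.51 r 0.134 x -0.007 e 0.0088 side [323.2 175. ] [315, 167, 24, 24, 248] top [198.7 212.6] [177, 193, 44, 35, 982]
[ 0.67624426 -0.05696708  0.24929282] [0.48193909 0.19009703 0.47375515]
```

View pics/t5.png

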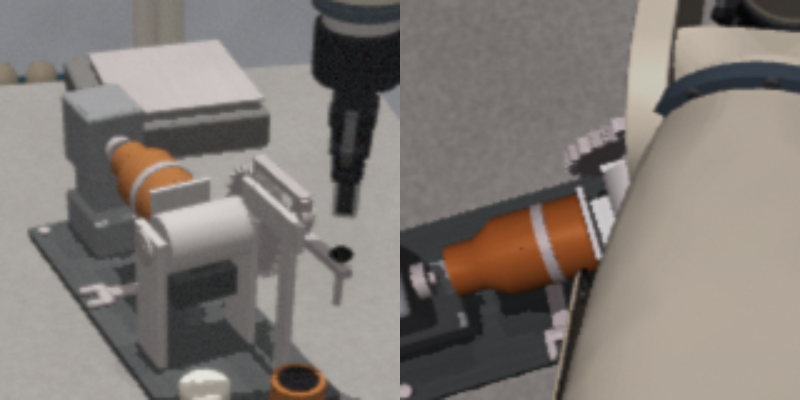

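The bottle sits level facing the spindle, with its rim at row 167 against 166.9 predicted. I'll wait a second, recheck, and hand in.

jog_arm(rows=[[0,0,0,0,0],[0,0,0,0,0],[0,0,0,0,0],[0,0,0,0,0],[0,0,0,0,0],[0,0,0,0,0],[0,0,0,0,0],[0,0,0,0,0],[0,0,0,0,0],[0,0,0,0,0]])

```text
clock: 16.03
eef_pos: [0.6762, -0.057, 0.2493]
eef_rot: [-3.142, -0.0, 2.782]
force: [-0.5, -0.8, -0.0]
gripper_width: -0.0002
grasp_force: 0.0
```

Run:
```python
from ang import *
S,T=angle();p,st=pick(S)
if abs(st[1]-167)<=1: print(r.job_done())
```

```text
t 16.03 angle 0.132 teeth 0.50 r 0.134 x -0.007 e 0.0088 side [323.2 175.1] [315, 167, 24, 24, 250] top [198.7 212.6] [177, 193, 44, 35, 983]
the job is handed in; nothing more can be done
None
```

The bottle is locked level facing the spindle after two presses (highest force read about 9 N); it held still for a second with the arm clear, and I handed the job in at about 16 s.

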